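# Put the glass cutter's wheels away in their fitted blocks

### The arm

A 7-joint arm with a two-finger parallel gripper is mounted at the origin on the work surface. World frame = base frame: x ahead of the robot, y to its left, z up, the work surface at z = 0. Lengths are in mm, angles in rad, forces in N, time in s.
With the tool pointing down it reaches from about 400 to 850 mm from the base axis. Payload 6.9 kg.
Tool frame: the origin (TCP) lies between the finger pads; the fingertips stand 19 mm ahead of it and the grasp point (between the pads) is the TCP (arm.tip_reach is the distance from the TCP to the fingertips, in mm); z points along the fingers, y is the line along which they close (so a half turn about z gives the same grasp; the last joint's range is limited). The gripper opens to 85 mm and grips with 20 to 120 N. Pads are 22 mm wide; open, the fingers measure 114 mm over their backs; the gripper's body (76 mm by 85 mm) begins 54 mm behind the grasp point. The pads swing forward as they close: fully open they stand 13 mm farther back than shut.
Start: joints at [1.312, 0.507, -0.238, 1.5, 0.126, 1.149, -0.155], TCP at [222.947, -583.872, 250.275] pointing down, gripper open.
Joint ranges: [-3.08, 3.08], [-0.24, 2.05], [-1.43, 1.35], [0, 2.5], [-1.52, 4.66], [0.17, 1.96], [-2.89, 2.89]. Speed limits (rad/s): [2.39, 2.39, 3.14, 3.14, 3.14, 3.14, 3.14].

### API

Orientations are given as a rotation vector (axis times angle).
In Python, from cell import arm gives the robot as it stands.
- The arm moves only by the tool jog_arm, never from a script. Its argument "targets" is a list that holds one entry, the list of rows, each a list of 7 numbers: the turn, a rotation vector about the tool's x, y, z in degrees, then the shift along the tool's x, y, z in mm, then the closure, from -1 (fully open) to 1 (shut), so that 0 is half open. A call has 1 to 20 rows; each row is the pose to reach, as a shift and turn from the pose commanded when the call began, along the tool's axes at that moment; what a row does not reach only later rows make up. A row lasts 1/8 s, in which the tool goes at most 62.5 mm and 10.7 degrees, less where a joint would pass 70% of its speed; a pose out of reach is approached as far as the arm can. A call with a gripper value outside its range is refused whole. The fingers move at their own pace and stop on an object; "grip_force" is the grip in N (left out, the last holds). Time passes only in rows, so rows that repeat a pose let the fingers close. It gives the time, the measured TCP pose, the force, the opening and the grip force at its end, in the units of the state.
- arm.state(): the state, without advancing time (a new reading comes with each control period).
- arm.capture(name): name is "scene" or "top" or "wrist"; returns a dict with "image" (480x640x3 uint8, red, green, blue), "fx", "fy", "cx", "cy" (pixels), "k1" (the pictures are not rectified: a ray, as slopes to the right and down, at radius r is drawn at 1 + k1 r^2 times it, then the intrinsics apply), "extrinsics" (4x4, takes a point from camera to world coordinates); the wrist camera has in their place "mount" (4x4, takes a point from camera to tool coordinates, whose origin is the TCP and whose axes are the flange's). Camera axes: x right, y down, z forward; pixel columns grow to the right and rows downward; lengths in mm; the calibration is good to about 2 mm. A picture is of the moment at which its call begins: read the wrist's pose just before it. There is no depth.
- arm.sign_off(): hands the job in; it is judged then, once.
The state is a dict: "t": time; "joints": joint angles; "joint_vel": joint speeds; "tau": joint torques, N m; "tool_pos": TCP position; "tool_rot": TCP orientation; "ft_force": force on the tool from outside, world axes, zero at the start; "wrist_torque": the same for the moment, N m; "gripper_width": opening from 0.0 (shut) to 1.0 (fully open); "grip_force": force on a finger pad.
Only numpy, scipy, OpenCV 4.12 (cv2) and the standard library are available. Lean on these libraries where they do the work, as an engineer would, in place of code of your own. Each camera call takes 0.05 s, during which the arm holds its last target. There are 200 camera calls.

### The job

Put the four grey stone cutting wheels with steel hubs away: each lies flat, hub up, in the round recess of the wooden block made for its size, the smallest wheel in the smallest block and so on up to the largest (the smallest wheel has been left in the largest block and must come out). The stone chips, so lower each wheel gently into its recess and do not drop it, and leave the cork polishing wheel and the glass bowl among them where they are.

Things in the scene. Friction and masses are not known exactly. Their poses are not given: they have to be found in the camera images.
- wheel_44: The smallest cutting wheel, lying flat: a grey stone disc 44 mm across with a shallow V rim and 14 mm thick; on its upper face a dark steel flange (34 mm across, 3 mm thick), and on that a bright steel hub, a plain cylinder 26 mm across that stands from 17 to 38 mm above the underside: take it by the hub from above. Loose, about 100 g. Origin: centre of the underside; z up along the hub. At the start it lies inside the recess of the largest block, where it does not belong.
- wheel_62: The second smallest cutting wheel, lying flat: a grey stone disc 62 mm across with a shallow V rim and 14 mm thick; on its upper face a dark steel flange (44 mm across, 3 mm thick), and on that a bright steel hub, a plain cylinder 26 mm across that stands from 17 to 38 mm above the underside: take it by the hub from above. Loose, about 150 g. Origin: centre of the underside; z up along the hub.
- wheel_80: The second largest cutting wheel, lying flat: a grey stone disc 80 mm across with a shallow V rim and 14 mm thick; on its upper face a dark steel flange (44 mm across, 3 mm thick), and on that a bright steel hub, a plain cylinder 26 mm across that stands from 17 to 38 mm above the underside: take it by the hub from above. Loose, about 220 g. Origin: centre of the underside; z up along the hub.
- wheel_98: The largest cutting wheel, lying flat: a grey stone disc 98 mm across with a shallow V rim and 14 mm thick; on its upper face a dark steel flange (44 mm across, 3 mm thick), and on that a bright steel hub, a plain cylinder 26 mm across that stands from 17 to 38 mm above the underside: take it by the hub from above. Loose, about 320 g. Origin: centre of the underside; z up along the hub.
- case_44: The smallest storage block, fixed: a square wooden block 72 mm across and 16 mm high with a round recess 58 mm across and 10 mm deep in the middle of its top, made for the 44 mm wheel; the recess floor is 6 mm above the block's underside. Origin: centre of the underside, straight below the middle of the recess; z up.
- case_62: The second smallest storage block, fixed: a square wooden block 90 mm across and 16 mm high with a round recess 76 mm across and 10 mm deep in the middle of its top, made for the 62 mm wheel; the recess floor is 6 mm above the block's underside. Origin: centre of the underside, straight below the middle of the recess; z up.
- case_80: The second largest storage block, fixed: a square wooden block 108 mm across and 16 mm high with a round recess 94 mm across and 10 mm deep in the middle of its top, made for the 80 mm wheel; the recess floor is 6 mm above the block's underside. Origin: centre of the underside, straight below the middle of the recess; z up.
- case_98: The largest storage block, fixed: a square wooden block 126 mm across and 16 mm high with a round recess 112 mm across and 10 mm deep in the middle of its top, made for the 98 mm wheel; the recess floor is 6 mm above the block's underside. Origin: centre of the underside, straight below the middle of the recess; z up.
- cork_wheel: A polishing wheel of brown cork without a hub, 70 mm across, 22 mm thick, lying flat, loose. Not to be moved. Origin: centre of the underside; z up.
- bowl: A cut-glass bowl, 90 mm across the rim, 50 mm high, standing upright, loose. Not to be moved. Origin: centre of the underside; z up.
Not all that is in view belongs to the job. Leave any blue look-alike of the wheel_44 alone.

How it is judged:
By the outcome, as a careful person would: the job done as asked, in the order asked, and still so for the second after the job is handed in, with the robot touching nothing.
It also fails if it takes over 109 s, if anything falls off the work surface, if the arm or the gripper's body presses on something with over 40 N, if the wrist force passes 120 N, or if a joint passes its speed limit or range.

## Working session

There is one attempt and no reset: what is moved stays moved. The work goes in short steps, Python scripts to look and compute and a tool call to move; the robot and the scene stay as the last step left them, time stands still between calls to the robot, and variables do not carry over. Pictures are saved under pics/ and viewed, at most 14 in all, crops included, and the job is handed in when it is done.

Besides the shell and the picture viewer there is one more tool, called after "Call:" in YAML: its name, and indented under it one key for each argument. jog_arm: Moves the arm, as the interface text tells. Its arguments: {"type":"object","properties":{"targets":{"type":"array"},"grip_force":{"type":"number"}},"required":["targets"]}

```bash
ls; mkdir -p pics
python3 - <<'E'
from cell import arm
import cv2
s=arm.state();print(s['t'],s['tool_pos'],s['tool_rot'],s['gripper_width'])
for n in('top','scene'):
    c=arm.capture(n);cv2.imwrite(f'pics/{n}0.png',c['image'][:,:,::-1]);print(n,{k:v for k,v in c.items() if k!='image'})
E
```

```text
pics
0.0 [ 222.71920375 -583.47954656  249.4072804 ] [-3.08774796e+00 -5.69558396e-01  5.74382318e-04] 1.0023175386579246
top {'fx': 563.4575846826157, 'fy': 563.4575846826157, 'cx': 307.29209238079034, 'cy': 232.46010556766666, 'k1': -0.16486713488860832, 'extrinsics': array([[ 2.05127063e-03, -9.96594530e-01,  8.24326038e-02,
         4.11151427e+02],
       [-9.99841895e-01, -5.87965821e-04,  1.77718854e-02,
        -1.20284417e+01],
       [-1.76628962e-02, -8.24560258e-02, -9.96438170e-01,
         1.23032192e+03],
       [ 0.00000000e+00,  0.00000000e+00,  0.00000000e+00,
         1.00000000e+00]])}
scene {'fx': 547.7481144031509, 'fy': 547.7481144031509, 'cx': 320.9612825355268, 'cy': 242.29339755999467, 'k1': 0.03661705754254798, 'extrinsics': array([[ 7.41155975e-01,  4.40466798e-01, -5.06632826e-01,
         1.03586500e+03],
       [ 6.71050133e-01, -4.64173401e-01,  5.78130412e-01,
        -6.13893789e+02],
       [ 1.94817693e-02, -7.68460834e-01, -6.39600193e-01,
         7.17012939e+02],
       [ 0.00000000e+00,  0.00000000e+00,  0.00000000e+00,
         1.00000000e+00]])}
```

View pics/top0.png

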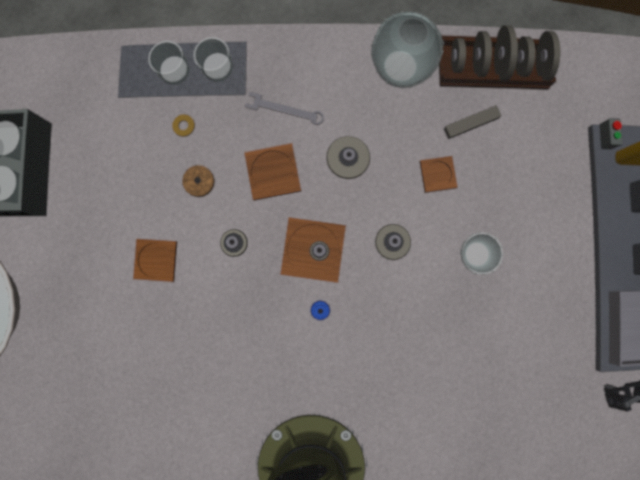

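View pics/scene0.png

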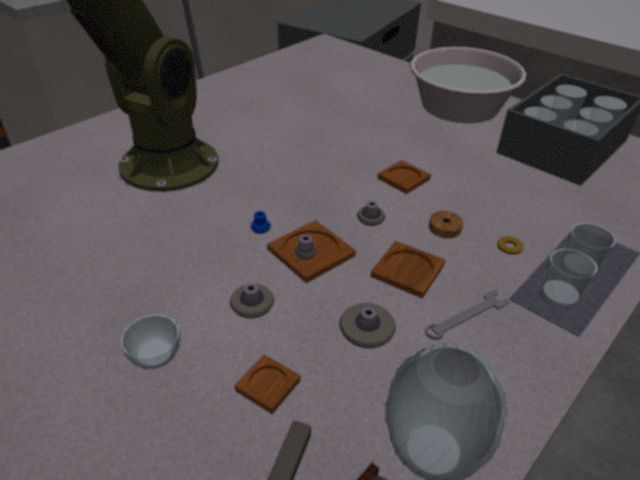

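```bash
cat > h.py <<'E'
import numpy as np, cv2
from scipy.spatial.transform import Rotation as R
from cell import arm
def ray(c,uv,E):
    d=np.array([(uv[0]-c['cx'])/c['fx'],(uv[1]-c['cy'])/c['fy']]);p=d.copy()
    for _ in range(10): p=d/(1+c['k1']*(p@p))
    return E[:3,3],E[:3,:3]@np.array([*p,1.])
def onz(c,uv,z,E=None):
    o,d=ray(c,uv,c['extrinsics'] if E is None else E)
    return (o+d*(z-o[2])/d[2])[:2]
def pose(s):
    T=np.eye(4);T[:3,:3]=R.from_rotvec(s['tool_rot']).as_matrix();T[:3,3]=s['tool_pos'];return T
def wrist(name):
    s=arm.state();c=arm.capture('wrist');cv2.imwrite(f'pics/{name}.png',c['image'][:,:,::-1])
    return c,pose(s)@c['mount']
def go(xyz,yaw=None):
    """tool-frame turn (deg) and shift (mm) to world xyz, tool down, tool x at world angle yaw (deg)"""
    T=pose(arm.state());sh=T[:3,:3].T@(np.array(xyz)-T[:3,3])
    if yaw is None: yaw=np.degrees(np.arctan2(T[1,0],T[0,0]))
    G=R.from_euler('z',yaw,degrees=True)*R.from_euler('x',180,degrees=True)
    tu=(R.from_matrix(T[:3,:3]).inv()*G).as_rotvec(degrees=True)
    print('yaw',round(yaw,1),'turn',tu.round(1),'shift',sh.round(1))
E
python3 - <<'E'
from h import *
print(arm.tip_reach)
c=arm.capture('top');im=c['image'][:,:,::-1]
hsv=cv2.cvtColor(im,cv2.COLOR_BGR2HSV)
m=cv2.inRange(hsv,(5,110,40),(20,255,255))
m=cv2.morphologyEx(m,cv2.MORPH_CLOSE,np.ones((9,9)))
for k in cv2.findContours(m,0,1)[0]:
    if cv2.contourArea(k)<300: continue
    r=cv2.minAreaRect(k);b=cv2.boxPoints(r)
    w=np.array([onz(c,p,14) for p in b])
    print(np.round(r[0],1),w.mean(0).round(1),np.linalg.norm(w-np.roll(w,1,0),axis=1).round(0),'ang',round(r[2]))
for n,u,z in(('98',(348,155),38),('80',(394,240),38),('62',(233,241),38),('44',(319,250),44),('bowl',(481,253),25),('blue',(320,310),30)):print(n,onz(c,u,z).round(1))
cv2.imwrite('pics/crop1.png',cv2.resize(im[130:290,125:505],None,fx=2.1,fy=2.1,interpolation=cv2.INTER_CUBIC))
c,E=wrist('w0');print(c['mount'].round(2),c['fx'],c['k1'])
E
```

```text
19.0
[154.6 259.8] [451.5 345.2] [89. 86. 90. 86.] ang 4
[312.7 249.5] [475.1  -2.1] [122. 122. 122. 122.] ang 8
[198. 181.] [625.7 251.3] [63. 63. 63. 63.] ang 90
[438.1 173.7] [ 641.8 -278.1] [70. 70. 70. 70.] ang 81
[272.1 171.3] [646.7  87.4] [106. 105. 106. 104.] ang 79
[627.5 153. ] [ 697.3 -733.3] [52. 61. 53. 61.] ang 90
[183. 125.] [753.6 289.1] [47. 45. 47. 44.] ang 45
[494.4  61.9] [ 905.8 -421.1] [252. 114. 257. 118.] ang 2
[601.5   7. ] [1063.7 -708.1] [ 38. 211.  40. 208.] ang 90
98 [677.3 -78.1]
80 [ 493.8 -175. ]
62 [491.4 167.6]
44 [472.2 -15.6]
bowl [ 466.5 -366.6]
blue [345.5 -17.9]
[[  -0.     -0.95   -0.33   83.82]
 [   1.     -0.     -0.     -0.38]
 [   0.     -0.33    0.95 -123.66]
 [   0.      0.      0.      1.  ]] 364.5653765103226 0.02259874913397262
```

View pics/crop1.png

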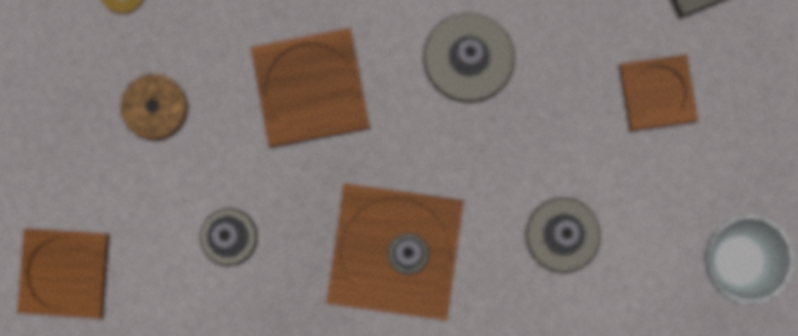

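Run:
```python
from h import *
c=arm.capture('top')
for n,u,z in(('98',(348.8,154.3),38),('80',(395,241),38),('62',(232.1,241.9),38),('44',(319.3,250.5),44)):print(n,onz(c,u,z).round(1))
go((473,-16,140),0)
```

```text
98 [678.8 -79.9]
80 [ 491.7 -177.1]
62 [489.5 169.5]
44 [471.2 -16.3]
yaw 0 turn [-0.   0.  20.9] shift [ 436.2 -441.   110.2]
```

Call:
jog_arm:
  targets:
    - [[0,0,20.9,436,-441,110,-0.3],[0,0,20.9,436,-441,110,-0.3],[0,0,20.9,436,-441,110,-0.3],[0,0,20.9,436,-441,110,-0.3],[0,0,20.9,436,-441,110,-0.3],[0,0,20.9,436,-441,110,-0.3],[0,0,20.9,436,-441,110,-0.3],[0,0,20.9,436,-441,110,-0.3],[0,0,20.9,436,-441,110,-0.3],[0,0,20.9,436,-441,110,-0.3],[0,0,20.9,436,-441,110,-0.3],[0,0,20.9,436,-441,110,-0.3],[0,0,20.9,436,-441,110,-0.3],[0,0,20.9,436,-441,110,-0.3],[0,0,20.9,436,-441,110,-0.3],[0,0,20.9,436,-441,110,-0.3]]
  grip_force: 40

```text
t: 2.25
tool_pos: [472.9, -16.8, 140.4]
tool_rot: [3.142, -0.001, 0.0]
ft_force: [-0.9, 1.0, 0.6]
gripper_width: 0.653
grip_force: 0.0
```

Run:
```python
from h import *
s=arm.state();print(s['t'],s['tool_pos'],s['tool_rot'],s['joints'],s['gripper_width'])
c,E=wrist('w1')
```

```text
2.25 [472.86154851 -16.83256353 140.41745894] [ 3.14153152e+00 -1.46609430e-03  2.54672072e-04] [ 0.17243828  0.41380665 -0.26230102  2.0401921   0.16141229  0.70655138
 -1.76354205] 0.6525132585031116
```

View pics/w1.png

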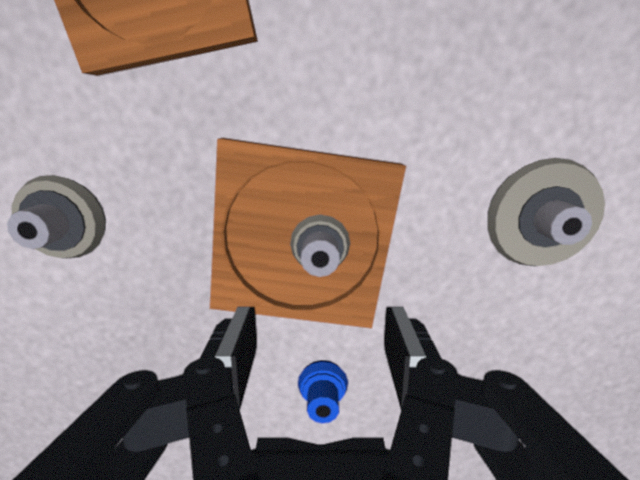

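Run:
```python
from h import *
s=arm.state();c=arm.capture('wrist');E=pose(s)@c['mount']
for n,u,z in(('44',(320,257),44),('62',(28,230),38),('80',(571,225),38),('case98 L',(226,232),16),('R',(378,232),16),('top',(303,163),16),('bot',(303,307),16)):print(n,onz(c,u,z,E).round(1))
```

```text
44 [472.8 -16.3]
62 [489.2 169.9]
80 [ 492.3 -176.1]
case98 L [481.2  50.4]
R [481.1 -57.5]
top [529.2  -5. ]
bot [421.3  -3.2]
```

Call:
jog_arm:
  targets:
    - [[0,0,0,0,0,50,-0.3],[0,0,0,0,0,80,-0.3],[0,0,0,0,0,95,-0.3],[0,0,0,0,0,95,-0.3],[0,0,0,0,0,95,1],[0,0,0,0,0,95,1],[0,0,0,0,0,95,1],[0,0,0,0,0,95,1],[0,0,0,0,0,95,1],[0,0,0,0,0,95,1]]
  grip_force: 40

```text
t: 3.6
tool_pos: [473.5, -16.4, 46.3]
tool_rot: [3.142, -0.0, 0.003]
ft_force: [-1.1, -0.4, 6.7]
gripper_width: 0.294
grip_force: 39.2
```

Call:
jog_arm:
  targets:
    - [[0,0,0,0,0,-30,1],[0,0,0,0,0,-75,1],[0,0,0,40,60,-75,1],[0,0,0,80,120,-75,1],[0,0,0,120,180,-75,1],[0,0,0,150,235,-75,1],[0,0,0,168,262,-75,1],[0,0,0,168,262,-75,1],[0,0,0,168,262,-75,1],[0,0,0,168,262,-75,1]]

```text
t: 4.85
tool_pos: [640.7, -276.5, 120.6]
tool_rot: [-3.141, -0.003, 0.0]
ft_force: [0.3, 0.6, -0.8]
gripper_width: 0.283
grip_force: 39.7
```

Run:
```python
from h import *
s=arm.state();print(s['t'],s['tool_pos'],s['tool_rot'],s['joints'],s['gripper_width'])
c,E=wrist('w2')
```

```text
4.85 [ 640.7056019  -276.53290863  120.56501333] [-3.14063719e+00 -3.00151597e-03  3.53936590e-04] [ 0.51161552  0.73218521 -0.25638644  1.44639248  0.20323504  0.98960881
 -1.36257383] 0.2831734168810279
```

View pics/w2.png

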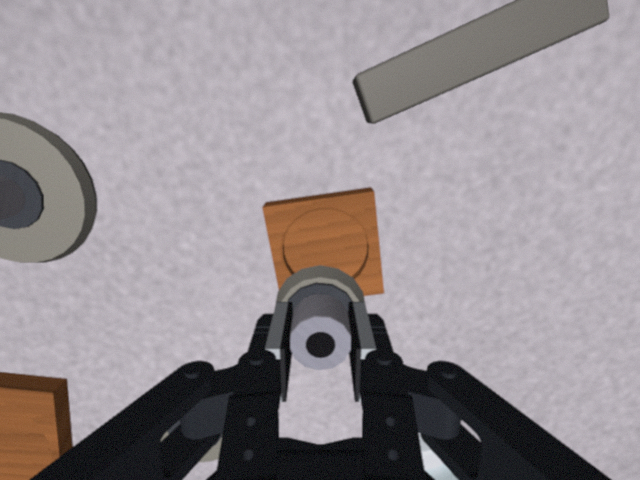

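Run:
```python
from h import *
s=arm.state();c=arm.capture('wrist');E=pose(s)@c['mount']
for n,u,z in(('L',(283,245),16),('R',(369,245),16),('top',(325,208),16),('c1',(264,207),16),('c2',(373,190),16),('c3',(383,294),16),('hub',(320,345),120.6)):print(n,onz(c,u,z,E).round(1))
```

```text
L [ 645.9 -251.7]
R [ 646.  -308.7]
top [ 671.  -279.4]
c1 [ 671.6 -240.4]
c2 [ 682.6 -309.5]
c3 [ 610.1 -320. ]
hub [ 640.1 -276.3]
```

Call:
jog_arm:
  targets:
    - [[0,0,0,1,3.5,20,1],[0,0,0,1,3.5,45,1],[0,0,0,1,3.5,60,1],[0,0,0,1,3.5,66,1],[0,0,0,1,3.5,69,1],[0,0,0,1,3.5,71,1],[0,0,0,1,3.5,72,1],[0,0,0,1,3.5,73,1],[0,0,0,1,3.5,73,1]]

```text
t: 6.08
tool_pos: [642.0, -281.9, 47.4]
tool_rot: [3.142, -0.0, 0.0]
ft_force: [0.2, 0.2, -1.2]
gripper_width: 0.285
grip_force: 39.7
```

Call:
jog_arm:
  targets:
    - [[0,0,0,0,0,0.5,1],[0,0,0,0,0,1,1],[0,0,0,0,0,1,1]]

```text
t: 6.45
tool_pos: [641.9, -281.9, 46.4]
tool_rot: [3.142, -0.0, 0.0]
ft_force: [-1.0, 1.0, 0.9]
gripper_width: 0.286
grip_force: 39.9
```

Call:
jog_arm:
  targets:
    - [[0,0,0,0,0,0.4,1],[0,0,0,0,0,0.8,1],[0,0,0,0,0,0.8,1]]

```text
t: 6.82
tool_pos: [642.0, -281.9, 46.4]
tool_rot: [3.141, -0.0, 0.001]
ft_force: [-2.7, 1.2, 6.9]
gripper_width: 0.284
grip_force: 40.3
```

Call:
jog_arm:
  targets:
    - [[0,0,0,0,0,0,0.2],[0,0,0,0,0,0,0],[0,0,0,0,0,0,-0.3],[0,0,0,0,0,0,-0.3],[0,0,0,0,0,-10,-0.3],[0,0,0,0,0,-50,-0.3],[0,0,0,0,0,-94,-0.3],[0,0,0,15,-60,-94,-0.3],[0,0,0,25,-120,-94,-0.3],[0,0,0,36,-180,-94,-0.3],[0,0,0,37,-201,-94,-0.3],[0,0,0,37,-201,-94,-0.3],[0,0,0,37,-201,-94,-0.3]]

```text
t: 8.45
tool_pos: [678.7, -84.1, 139.7]
tool_rot: [3.139, -0.005, -0.0]
ft_force: [-0.6, 0.6, -0.1]
gripper_width: 0.65
grip_force: 0.0
```

Run:
```python
from h import *
s=arm.state();print(s['t'],s['tool_pos'],s['tool_rot'],s['gripper_width'])
c,E=wrist('w3')
```

```text
8.45 [678.67941621 -84.06312873 139.66302104] [ 3.13936124e+00 -4.59113878e-03 -1.65004316e-04] 0.6502222453106669
```

View pics/w3.png

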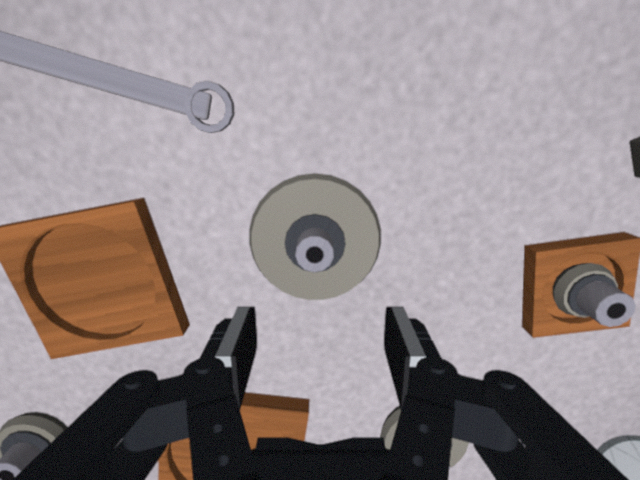

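Run:
```python
from h import *
s=arm.state();c=arm.capture('wrist');E=pose(s)@c['mount'];print(s['tool_pos'])
for n,u,z in(('98',(315,254),38),('disc',(315,236),10),('c80 corners',(0,227),16),('',(144,200),16),('',(186,332),16),('',(52,357),16),('44hub',(616,310),44)):print(n,onz(c,u,z,E).round(1))
```

```text
[678.62004631 -84.36317514 139.5449182 ]
98 [678.6 -80.9]
disc [682.2 -80.6]
c80 corners [691.5 137.3]
 [710.4  35.9]
 [606.3  20.2]
 [584.9 127.4]
44hub [ 640.1 -281.7]
```

Call:
jog_arm:
  targets:
    - [[0,0,0,0.5,-3.5,50,-0.3],[0,0,0,0.5,-3.5,85,-0.3],[0,0,0,0.5,-3.5,98,-0.3],[0,0,0,0.5,-3.5,98,-0.3],[0,0,0,0.5,-3.5,98,1],[0,0,0,0.5,-3.5,98,1],[0,0,0,0.5,-3.5,98,1],[0,0,0,0.5,-3.5,98,1],[0,0,0,0.5,-3.5,98,1],[0,0,0,0.5,-3.5,98,1]]
  grip_force: 60

```text
t: 9.8
tool_pos: [680.6, -77.9, 43.6]
tool_rot: [3.141, -0.001, 0.005]
ft_force: [-0.5, -1.5, 5.9]
gripper_width: 0.271
grip_force: 58.6
```

Call:
jog_arm:
  targets:
    - [[0,0,0,0,0,-15,1],[0,0,0,0,0,-50,1],[0,0,0,-20,-10,-80,1],[0,0,0,-75,-30,-80,1],[0,0,0,-130,-50,-80,1],[0,0,0,-180,-65,-80,1],[0,0,0,-205,-75,-80,1],[0,0,0,-205,-75,-80,1],[0,0,0,-205,-75,-80,1],[0,0,0,-205,-75,-80,1]]

```text
t: 11.05
tool_pos: [475.5, -2.6, 121.7]
tool_rot: [-3.142, 0.001, -0.002]
ft_force: [-0.6, -0.2, -3.3]
gripper_width: 0.275
grip_force: 59.1
```

Run:
```python
from h import *
s=arm.state();print(s['t'],s['tool_pos'],s['tool_rot'],s['gripper_width'])
c,E=wrist('w4')
for i in range(5):
  s=arm.state();print(s['tool_pos']);arm.capture('wrist')
```

```text
11.05 [475.52451191  -2.62685854 121.73450822] [-3.14153167e+00  1.01289156e-03 -1.78562737e-03] 0.2752902268644759
[475.26933226  -2.61612835 121.53076054]
[475.06533355  -2.62077004 121.42454463]
[474.88888234  -2.54305024 121.35594942]
[474.75808282  -2.51222873 121.31373095]
[474.61958293  -2.47580458 121.29528369]
```

View pics/w4.png

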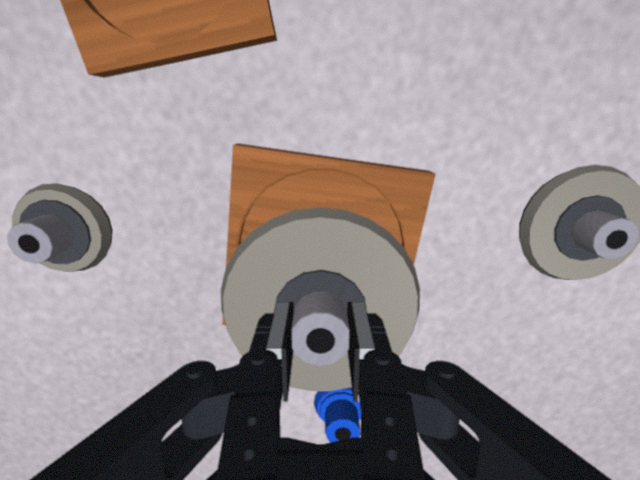

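Run:
```python
from h import *
s=arm.state();c=arm.capture('wrist');E=pose(s)@c['mount'];print(s['tool_pos'])
for n,u,z in(('L',(240,245),16),('R',(404,245),16),('top',(322,169),16),('c1',(235,145),16),('c2',(434,173),16),('hub',(320,340),s['tool_pos'][2]-1),('discL',(222,300),90),('R',(419,300),90)):print(n,onz(c,u,z,E).round(1))
```

```text
[474.55160403  -2.43851518 121.32954896]
L [479.5  51. ]
R [479.5 -57.8]
top [529.3  -3.3]
c1 [543.5  49.4]
c2 [526.7 -72.8]
hub [475.6  -2.1]
discL [477.5  44.3]
R [477.4 -48.9]
```

Call:
jog_arm:
  targets:
    - [[0,0,0,0,1,25,1],[0,0,0,0,1,50,1],[0,0,0,0,1,60,1],[0,0,0,0,1,65,1],[0,0,0,0,1,67,1],[0,0,0,0,1,68,1],[0,0,0,0,1,69,1],[0,0,0,0,1,69,1]]

```text
t: 12.4
tool_pos: [474.6, -3.4, 52.7]
tool_rot: [3.142, -0.0, 0.001]
ft_force: [-0.6, 0.7, -3.6]
gripper_width: 0.28
grip_force: 59.2
```

Call:
jog_arm:
  targets:
    - [[0,0,0,0,0,0.6,1],[0,0,0,0,0,1.2,1],[0,0,0,0,0,1.8,1],[0,0,0,0,0,2.4,1],[0,0,0,0,0,2.4,1]]

```text
t: 13.02
tool_pos: [474.4, -3.3, 50.0]
tool_rot: [-3.142, -0.0, 0.0]
ft_force: [-0.0, -0.9, -3.2]
gripper_width: 0.273
grip_force: 59.2
```

Call:
jog_arm:
  targets:
    - [[0,0,0,0,0,0.5,1],[0,0,0,0,0,1.0,1],[0,0,0,0,0,1.4,1],[0,0,0,0,0,1.4,1]]

```text
t: 13.52
tool_pos: [474.4, -3.3, 49.5]
tool_rot: [3.141, -0.0, 0.001]
ft_force: [-2.8, 0.4, 8.9]
gripper_width: 0.27
grip_force: 60.5
```

Call:
jog_arm:
  targets:
    - [[0,0,0,0,0,-0.5,0.2],[0,0,0,0,0,-0.5,0],[0,0,0,0,0,-0.5,-0.3],[0,0,0,0,0,-0.5,-0.3],[0,0,0,0,0,-10,-0.3],[0,0,0,0,0,-50,-0.3],[0,0,0,0,20,-92,-0.3],[0,0,0,10,80,-92,-0.3],[0,0,0,18,140,-92,-0.3],[0,0,0,18,173,-92,-0.3],[0,0,0,18,173,-92,-0.3],[0,0,0,18,173,-92,-0.3],[0,0,0,18,173,-92,-0.3]]

```text
t: 15.15
tool_pos: [492.6, -174.8, 141.0]
tool_rot: [-3.141, -0.004, -0.0]
ft_force: [-0.1, -0.2, 0.5]
gripper_width: 0.652
grip_force: 0.0
```

Run:
```python
from h import *
s=arm.state();print(s['t'],s['tool_pos'],s['tool_rot'],s['gripper_width'])
c,E=wrist('w5')
```

```text
15.15 [ 492.60013834 -174.77194308  140.95823046] [-3.14102595e+00 -3.68277909e-03 -2.69981370e-04] 0.6523527761505998
```

View pics/w5.png

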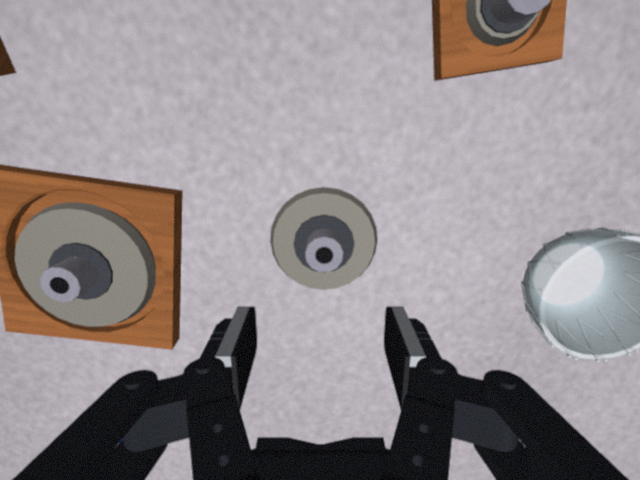

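Run:
```python
from h import *
s=arm.state();c=arm.capture('wrist');E=pose(s)@c['mount'];print(s['tool_pos'])
for n,u,z in(('80',(324,254),38),('98hub',(60,284),44)):print(n,onz(c,u,z,E).round(1))
```

```text
[ 492.60775031 -174.88600553  140.92030944]
80 [ 492.1 -177.1]
98hub [473.   -3.8]
```

Call:
jog_arm:
  targets:
    - [[0,0,0,0,2,50,-0.3],[0,0,0,0,2,85,-0.3],[0,0,0,0,2,98,-0.3],[0,0,0,0,2,98,-0.3],[0,0,0,0,2,98,1],[0,0,0,0,2,98,1],[0,0,0,0,2,98,1],[0,0,0,0,2,98,1],[0,0,0,0,2,98,1],[0,0,0,0,2,98,1]]
  grip_force: 60

```text
t: 16.5
tool_pos: [493.3, -178.5, 44.3]
tool_rot: [3.141, 0.0, 0.004]
ft_force: [-0.7, 1.0, 6.2]
gripper_width: 0.274
grip_force: 58.5
```

Call:
jog_arm:
  targets:
    - [[0,0,0,0,0,-15,1],[0,0,0,0,0,-50,1],[0,0,0,20,-15,-80,1],[0,0,0,60,-60,-80,1],[0,0,0,95,-110,-80,1],[0,0,0,125,-160,-80,1],[0,0,0,145,-210,-80,1],[0,0,0,152,-250,-80,1],[0,0,0,154,-262,-80,1],[0,0,0,154,-262,-80,1],[0,0,0,154,-262,-80,1],[0,0,0,154,-262,-80,1]]

```text
t: 18.0
tool_pos: [646.4, 81.5, 122.9]
tool_rot: [3.141, -0.004, -0.0]
ft_force: [0.5, 0.2, -2.8]
gripper_width: 0.272
grip_force: 59.4
```

Run:
```python
from h import *
s=arm.state();print(s['t'],s['tool_pos'],s['tool_rot'],s['gripper_width'])
c,E=wrist('w6')
```

```text
18.0 [646.39925609  81.47978151 122.90589643] [ 3.14064350e+00 -4.01227640e-03 -7.59347751e-05] 0.2718402169162919
```

View pics/w6.png

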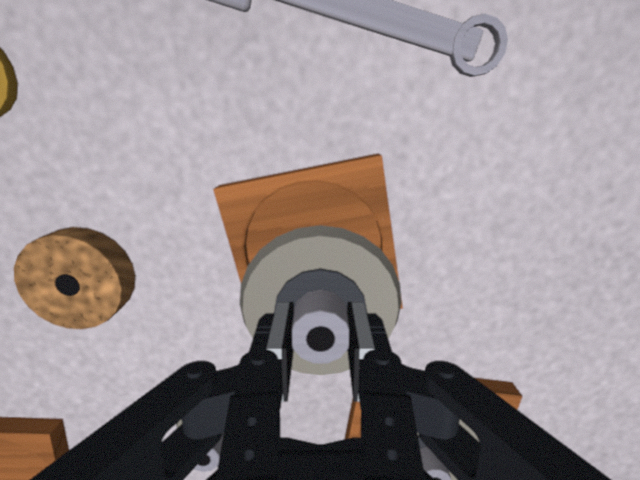

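Run:
```python
from h import *
s=arm.state();c=arm.capture('wrist');E=pose(s)@c['mount'];print(s['tool_pos'])
for n,u,z in(('L',(246,238),16),('R',(383,238),16),('top',(312,180),16),('c1',(216,187),16),('c2',(381,155),16),('c3',(402,305),16),('hub',(320,339),s['tool_pos'][2]-4)):print(n,onz(c,u,z,E).round(1))
```

```text
[646.4400266   81.81370471 122.84005291]
L [655.9 131.2]
R [655.7  40.3]
top [694.2  87. ]
c1 [689.8 147.8]
c2 [709.3  44.4]
c3 [605.9  24.2]
hub [645.9  82.1]
```

Call:
jog_arm:
  targets:
    - [[0,0,0,1,-4,25,1],[0,0,0,1,-4,50,1],[0,0,0,1,-4,60,1],[0,0,0,1,-4,66,1],[0,0,0,1,-4,69,1],[0,0,0,1,-4,70,1],[0,0,0,1,-4,71,1],[0,0,0,1,-4,71.6,1],[0,0,0,1,-4,71.6,1]]

```text
t: 19.23
tool_pos: [647.5, 87.7, 51.2]
tool_rot: [-3.142, -0.0, -0.0]
ft_force: [1.0, -0.9, -3.3]
gripper_width: 0.268
grip_force: 59.4
```

Call:
jog_arm:
  targets:
    - [[0,0,0,0,1,0.5,1],[0,0,0,0,1,0.9,1],[0,0,0,0,1,1.3,1],[0,0,0,0,1,1.3,1]]

```text
t: 19.73
tool_pos: [647.5, 86.5, 50.4]
tool_rot: [3.141, -0.0, 0.001]
ft_force: [-2.5, -1.4, 4.9]
gripper_width: 0.269
grip_force: 60.0
```

Call:
jog_arm:
  targets:
    - [[0,0,0,0,0,0,0.2],[0,0,0,0,0,0,0],[0,0,0,0,0,0,-0.3],[0,0,0,0,0,0,-0.3],[0,0,0,0,0,-10,-0.3],[0,0,0,0,0,-50,-0.3],[0,0,0,-15,-10,-91,-0.3],[0,0,0,-65,-35,-91,-0.3],[0,0,0,-115,-60,-91,-0.3],[0,0,0,-150,-80,-91,-0.3],[0,0,0,-158,-83,-91,-0.3],[0,0,0,-158,-83,-91,-0.3],[0,0,0,-158,-83,-91,-0.3]]

```text
t: 21.35
tool_pos: [490.8, 168.9, 141.0]
tool_rot: [3.142, -0.003, 0.002]
ft_force: [0.1, -0.1, 0.5]
gripper_width: 0.653
grip_force: 0.0
```

Run:
```python
from h import *
s=arm.state();print(s['t'],s['tool_pos'],s['tool_rot'],s['joints'],s['gripper_width'])
c,E=wrist('w7')
```

```text
21.35 [490.81394722 168.86429671 140.97997351] [ 3.14150342e+00 -2.65993454e-03  1.75148963e-03] [-0.20446628  0.46999575 -0.25306581  1.92761206  0.16564439  0.76282858
 -2.12371908] 0.6525413625699018
```

View pics/w7.png

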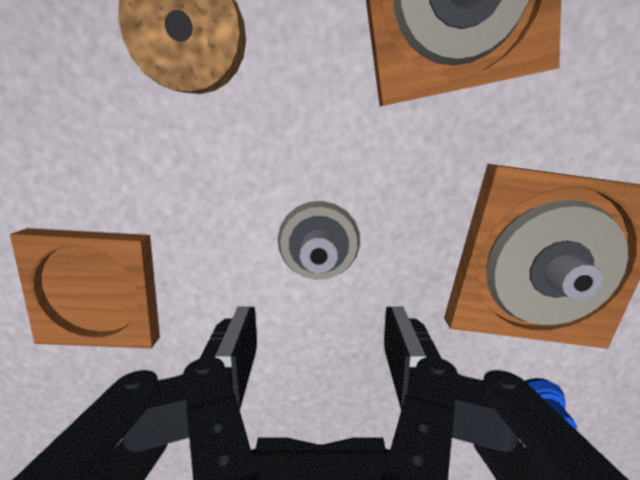

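Call:
jog_arm:
  targets:
    - [[0,0,0,-1,-0.5,50,-0.3],[0,0,0,-1,-0.5,85,-0.3],[0,0,0,-1,-0.5,98,-0.3],[0,0,0,-1,-0.5,98,-0.3],[0,0,0,-1,-0.5,98,1],[0,0,0,-1,-0.5,98,1],[0,0,0,-1,-0.5,98,1],[0,0,0,-1,-0.5,98,1],[0,0,0,-1,-0.5,98,1],[0,0,0,-1,-0.5,98,1]]
  grip_force: 50

```text
t: 22.65
tool_pos: [489.3, 170.4, 44.3]
tool_rot: [-3.141, 0.0, -0.004]
ft_force: [0.3, -0.8, 6.5]
gripper_width: 0.282
grip_force: 48.8
```

Call:
jog_arm:
  targets:
    - [[0,0,0,0,0,-15,1],[0,0,0,0,0,-50,1],[0,0,0,-5,-15,-80,1],[0,0,0,-15,-70,-80,1],[0,0,0,-25,-120,-80,1],[0,0,0,-35,-160,-80,1],[0,0,0,-38,-175,-80,1],[0,0,0,-38,-175,-80,1],[0,0,0,-38,-175,-80,1],[0,0,0,-38,-175,-80,1]]

```text
t: 23.9
tool_pos: [451.2, 343.3, 122.9]
tool_rot: [3.141, -0.004, 0.0]
ft_force: [-0.1, -0.7, -1.1]
gripper_width: 0.279
grip_force: 49.4
```

Run:
```python
from h import *
s=arm.state();print(s['t'],s['tool_pos'],s['tool_rot'],s['joints'],s['gripper_width'])
c,E=wrist('w8')
```

```text
23.9 [451.19992791 343.3449347  122.8860343 ] [ 3.14066921e+00 -3.90530516e-03  2.39373599e-04] [-0.53958852  0.55394424 -0.23719647  1.82240133  0.17667775  0.78623032
 -2.44118424] 0.2793401542641894
```

View pics/w8.png

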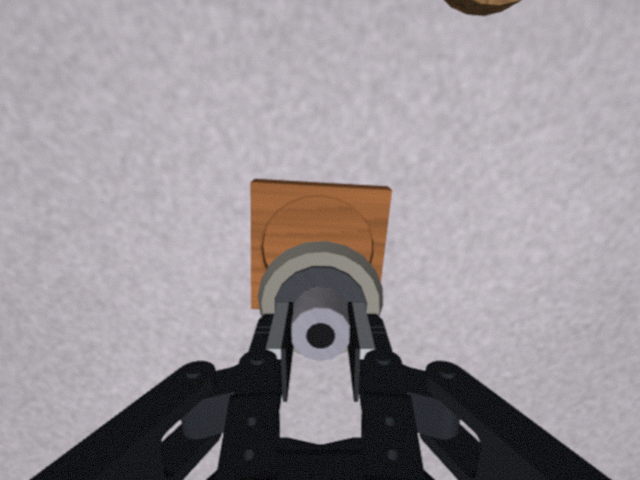

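Run:
```python
from h import *
s=arm.state();c=arm.capture('wrist');E=pose(s)@c['mount'];print(s['tool_pos'])
for n,u,z in(('L',(262,245),16),('R',(373,245),16),('top',(318,195),16),('c1',(251,181),16),('c2',(391,188),16),('c3',(251,308),16),('hub',(320,336),s['tool_pos'][2]-4)):print(n,onz(c,u,z,E).round(1))
```

```text
[451.11287847 343.64817259 122.8579317 ]
L [455.7 382.7]
R [455.5 308.5]
top [489.3 345.1]
c1 [498.3 387.3]
c2 [493.7 298.8]
c3 [408.4 393. ]
hub [452. 344.]
```

Call:
jog_arm:
  targets:
    - [[0,0,0,0,-1.5,25,1],[0,0,0,0,-1.5,50,1],[0,0,0,0,-1.5,60,1],[0,0,0,0,-1.5,66,1],[0,0,0,0,-1.5,69,1],[0,0,0,0,-1.5,70,1],[0,0,0,0,-1.5,71,1],[0,0,0,0,-1.5,71.6,1],[0,0,0,0,-1.5,71.6,1]]

```text
t: 25.12
tool_pos: [450.5, 346.7, 51.3]
tool_rot: [-3.141, -0.0, -0.0]
ft_force: [0.6, -0.3, -0.8]
gripper_width: 0.277
grip_force: 49.4
```

Call:
jog_arm:
  targets:
    - [[0,0,0,0,0,0.5,1],[0,0,0,0,0,0.9,1],[0,0,0,0,0,1.3,1],[0,0,0,0,0,1.3,1]]

```text
t: 25.62
tool_pos: [450.4, 346.7, 50.3]
tool_rot: [-3.141, 0.0, -0.0]
ft_force: [-1.0, -1.7, 4.5]
gripper_width: 0.277
grip_force: 50.0
```

Seated. Release, lift and retreat upward, then check with the fixed cameras.

Call:
jog_arm:
  targets:
    - [[0,0,0,0,0,0,0.2],[0,0,0,0,0,0,0],[0,0,0,0,0,0,-0.3],[0,0,0,0,0,0,-0.3],[0,0,0,0,0,-10,-0.3],[0,0,0,0,0,-50,-0.3],[0,0,0,0,0,-110,-0.3],[0,0,0,0,0,-150,-0.3],[0,0,0,0,0,-150,-0.3],[0,0,0,0,0,-150,-0.3]]

```text
t: 26.88
tool_pos: [450.2, 346.3, 199.9]
tool_rot: [3.141, -0.0, -0.0]
ft_force: [0.9, 0.4, 0.1]
gripper_width: 0.654
grip_force: 0.0
```

Run:
```python
from h import *
c,E=wrist('w9')
t=arm.capture('scene')['image'][:,:,::-1]
a=cv2.resize(t[130:450,100:480],(440,370));b=cv2.resize(c['image'][:,:,::-1],(352,264));o=np.zeros((370,792,3),np.uint8);o[:,:440]=a;o[:264,440:]=b
cv2.imwrite('pics/f.png',o)
```

```text
(no output)
```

View pics/f.png

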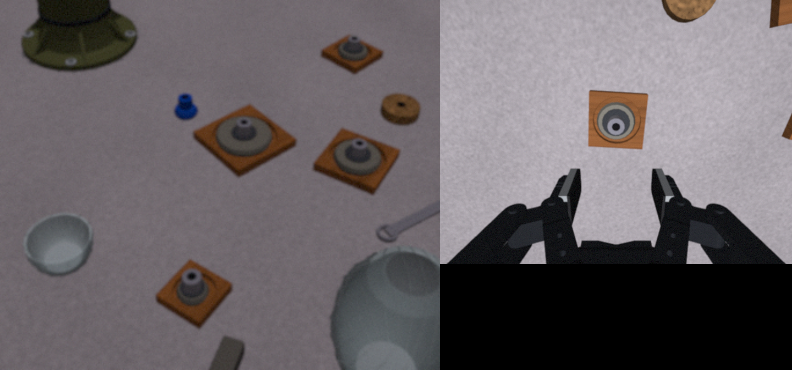

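All four wheels lie flat in their own recesses. The bowl, the cork wheel and the blue look-alike have not moved.

```bash
python3 -c "
from cell import arm
print(arm.sign_off())"
```

```text
the job is handed in; nothing more can be done
None
```

All four cutting wheels lie flat, hub up, in the blocks made for their sizes; I did not touch the bowl, cork wheel or blue look-alike, and I handed the job in at about 27 s of the 109 s allowed.

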